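# Refit the return spring of a culture-plate rocker with a spring puller

## Robot

A 6-joint arm with a two-finger parallel gripper is mounted at the origin on the work surface. World frame = base frame: x ahead of the robot, y to its left, z up, the work surface at z = 0. Lengths are in mm, angles in degrees, forces in N, time in s.
With the tool pointing down it reaches from about 350 to 850 mm from the base axis. Payload 8.1 kg.
Tool frame: the origin (TCP) lies on the centre line of the jaws, within the pads' length; the fingertips stand 19 mm ahead of it and the grasp point (between the pads) is the TCP; z points along the fingers, y is the direction in which the jaws open and shut (so a half turn about z gives the same grasp; the last joint's range is limited). The gripper opens to 85 mm and grips with 20 to 120 N. Pads are 22 mm wide; open, the fingers measure 114 mm over their backs; the gripper's body (76 mm by 85 mm) begins 54 mm behind the grasp point. The pads swing forward as they close: fully open they stand 13 mm farther back than shut.
Start: joints at [-77.258, 7.471, 85.268, -0, 87.261, -4.893], TCP at [181.798, -571.8, 250.292] pointing down, gripper open.
Joint ranges: [-169.43, 169.43], [-51.17, 129.36], [1.28, 143.12], [-76.62, 256.62], [0, 156.53], [-152.29, 152.29]. Speed limits (degrees/s): [136.94, 136.94, 159.86, 180, 180, 180].

## Interface

Orientations are given as [roll, pitch, yaw] about the fixed x, y, z axes, in that order (R = Rz(yaw) Ry(pitch) Rx(roll)).
In Python, from bench import r, viewer gives the robot as it stands.
- The arm moves only by the tool carry_out, never from a script. Its argument "commands" is a list that holds one entry, the list of rows, each a list of 7 numbers: the finger opening in mm, from 0 to 85.4, then the shift along the tool's x, y, z in mm, then the turn, a rotation vector about the tool's x, y, z in degrees. A call has 1 to 5 rows; each row is the pose to reach, as a shift and turn from the pose commanded when the call began, along the tool's axes at that moment; what a row does not reach only later rows make up. A row lasts 1/8 s, in which the tool goes at most 62.5 mm and 10.7 degrees, less where a joint would pass 70% of its speed; a pose out of reach is approached as far as the arm can. A call with a gripper value outside its range is refused whole. The fingers move at their own pace and stop on an object; "grip_force" is the grip in N (left out, the last holds). Time passes only in rows, so rows that repeat a pose let the fingers close. It gives the time, the measured TCP pose, the force and the opening at its end, in the units of the state.
- r.sense(): the state, without advancing time (a new reading comes with each control period).
- viewer.snapshot(name): name is "side" or "top" or "wrist"; returns the picture (420x560x3 uint8, red, green, blue); there is no depth.
- viewer.calibration(name): a dict with "camera_matrix" (3x3 intrinsics, pixels), "k1" (the pictures are not rectified: a ray, as slopes to the right and down, at radius r is drawn at 1 + k1 r^2 times it, then the intrinsics apply), "rvec" (rotation vector, rad) and "tvec" (3), from world to camera coordinates, as OpenCV has them. Camera axes: x right, y down, z forward; pixel columns grow to the right and rows downward; lengths in mm; the calibration is good to about 2 mm. A picture is of the moment at which its call begins: read the wrist's pose just before it. calibration takes no time and is no camera call; for the wrist camera it gives the pose at the moment of the call.
- r.hand_in(): hands the job in, once; it reports no verdict.
The state is a dict: "time": time; "joint_pos": joint angles; "qd": joint speeds; "joint_efforts": joint torques, N m; "tool_pos": TCP position; "tcp_rot": TCP orientation; "ft_force": force on the tool from outside, world axes, zero at the start; "wrist_torque": the same for the moment, N m; "finger_gap": finger opening in mm.
Only numpy, scipy, OpenCV 4.12 (cv2) and the standard library are available. Lean on these libraries where they do the work, as an engineer would, in place of code of your own. Each camera call takes 0.05 s, during which the arm holds its last target. There are 200 camera calls.

## Task

The return spring of the opened plate rocker has come off. Take the spring puller from its stand, put its pin down through the eye at the spring's free end, and with it stretch the spring and hang its hook on the anchor post, so that the post sits fully home in the crook. Work gently: do not overstretch the spring, do not let it snap back, only touch the post lightly until it lies in the crook, keep the fingers off the spring, then put the puller back upright in its stand and leave the dishes, the bottle and the marker alone.

Things in the scene. Friction and masses are not known exactly. Their poses are not given: they have to be found in the camera images.
- chassis: Fixed base of a bench plate rocker, cover off: white plate 260 (x) x 170 (y) x 14 mm. Origin: centre of its underside, z up. The spring line runs along its +x; spring, hook and eye lie 42 mm above the table. Motor and small parts stand along its +y edge, up to 53 mm high; the strip on the -y side, where the loose spring lies, is clear.
- spring_pivot (a point): Axis of the stud (top 54 mm above the table) that holds the spring's fixed end, at the spring's height; chassis (-70, 0) mm.
- anchor_mark (a point): Middle of the anchor block's cross slot, at the spring's height, 124.5 mm from the pivot along chassis +x. The anchor POST, a steel pin of 9 mm diameter with a 13 mm head (head 54 to 58 mm above the table), is clamped in that slot ANYWHERE from -20 to +20 mm along chassis y from this mark (0 along x): its true place is not measured and has to be seen or felt.
- anchor: The fixed aluminium anchor block (24 x 68 x 12 mm) on the chassis, with the post; origin at the middle of its underside, below the mark, 14 mm above the table. The slim post bends easily: while the spring is stretched beyond 30 mm (hook not yet home) the hook may touch or rub it with at most 7 N; later 15 N. The hanging spring alone bears with 8.5 N.
- hook: Free end of the spring, 4 mm steel wire; x runs along the spring away from the pivot. From the coil the wire runs along y = -8 mm (shank), bends round in a half circle (crook, inner width 12 mm) and ends in a short free leg at y = +8 mm: a U open towards the pivot, the post goes between shank and leg. Origin: at the pivot when slack.
- hook_eye (a point): Centre of the round eye (inner diameter 12 mm, flat, 4 mm wire, axis upright) at the very end of the hook, beyond the crook: on the spring line, 114 mm from the pivot plus the stretch.
- stretch (a joint): Stretch of the spring from its free length, m: 0 slack; it pulls with 2.4 N + 240 N/m (8.4 N at 25 mm, 12 N at 41 mm). 25 to 27 mm with the post home in the crook; the free leg's tip clears the post from about 39 mm on. Beyond 50 mm it is overstretched and spoilt.
- swing (a joint): Angle of the spring line about the upright axis of the pivot, rad, 0 along chassis +x, positive towards chassis +y. It starts between -0.42 and -0.31, light friction keeps it where it is left.
- puller: The spring puller, 150 g, standing in the stand: upright handle 20 x 20 mm in section (faces along its x and y) from 4 to 60 mm above its origin; origin: centre of the underside of its round flange (30 mm diameter, 4 mm thick). Below the flange a shank of 8 mm diameter down to -22 mm, then a pin of 6 mm diameter down to -42 mm, with a tapered end.
- puller_tip (a point): Lower end of the puller's pin, 46 mm below the puller's origin on its axis.
- stand: Fixed plastic block 90 x 90 x 55 mm with one upright through hole, 13 mm in diameter, in its middle; the puller hangs in it with the flange lying on the top face. Origin: centre of its underside.
- stand_hole0 (a point): Centre of the hole's mouth in the stand's top face, 55 mm above the table.
- dishes: Bystander: stack of three culture dishes, 90 mm in diameter, 45 mm high; origin at the centre of its underside.
- bottle: Bystander: small amber bottle, 60 mm in diameter, 130 mm high; origin at the centre of its underside.
- marker: Bystander: black marker pen lying on the bench, 130 mm long (its x), 17 mm thick; origin at the middle of its underside.
- hook_crook (a point): Centre of the crook's half circle (wire centre line 8 mm radius), on the spring line, 98 mm from the pivot plus the stretch; the leg's tip is 6 mm nearer the pivot. Swing the stretched hook from the -y side to chassis +y until the shank touches the post, then ease back: the post slides into the crook and bears on it from inside.
Mind the look-alikes: they are no part of the job. Leave any green, purple or red look-alike of the stand alone.

How it is judged (in metres and radians):
On the way, in this order (a step that is already met when the one before it is completed fails the run):
1. the puller is lifted out of its stand (height (world z) of puller_tip above 0.06 m), for 0.1 s.
2. the puller's pin stretches the spring by more than 30 mm (value of joint stretch above 0.03 m and contact force between puller and hook above 4 N), for 0.1 s.
3. the hook hangs on the post, free of the puller (value of joint stretch between 0.022 and 0.029 m and contact force between hook and anchor above 4 N and contact force between puller and hook below 0.1 N), for 0.2 s.
At the end, for the whole second after the job is handed in: The hook hangs fully home on the anchor post: spring stretched 22 to 29 mm and bearing on the post with more than 4 N, puller off it; the puller stands upright (within 0.08 rad) in the stand's hole, flange on the block (origin within 6 mm of the hole's mouth, 5 mm sideways), at rest and released (all of step 3 and horizontal distance between puller and stand_hole0 below 0.005 m and distance between puller and stand_hole0 below 0.006 m and angle between puller's own z axis and vertical below 0.08 rad and linear speed of puller below 0.02 m/s); the robot touches nothing.
It fails at once if the spring is overstretched (more than 50 mm) (value of joint stretch above 0.05 m).
It fails at once if the spring snaps back (faster than 0.3 m/s) (velocity of joint stretch below -0.3 m/s).
It fails at once if too much force: the puller on the spring end over 25 N, the hook on the post over 15 N, or over 7 N while the spring is stretched beyond 30 mm (hook not yet home) (contact force between puller and hook above 25 N or contact force between hook and anchor above 15 N or (value of joint stretch above 0.03 m and contact force between hook and anchor above 7 N)).
It fails at once if the gripper or arm touches the spring end (contact force between any of the fingers, the arm and hook above 1 N).
It fails at once if a bystander is moved by more than 30 mm (distance of any of dishes, bottle, marker from where it was at the start of the episode above 0.03 m).
It also fails if it takes over 72 s, if anything falls off the work surface, if the arm or the gripper's body presses on something with over 40 N, if the wrist force passes 120 N, or if a joint passes its speed limit or range.

## Working session

There is one attempt and no reset: what is moved stays moved. The work goes in short steps, Python scripts to look and compute and a tool call to move; the robot and the scene stay as the last step left them, time stands still between calls to the robot, and variables do not carry over. Pictures are saved under pics/ and viewed, about 8 in all and at most 12, crops included, and the job is handed in when it is done.

Besides the shell and the picture viewer there is one more tool, called after "Emit:" in YAML: its name, and indented under it one key for each argument. carry_out: Moves the arm, as the interface text tells. Its arguments: {"type":"object","properties":{"commands":{"type":"array","items":{"type":"array","items":{"type":"array","items":{"type":"number"}}}},"grip_force":{"type":"number"}},"required":["commands"]}

```bash
ls; mkdir -p pics; cat > h.py <<'E'
import numpy as np,cv2
from bench import r,viewer
def snap(n,f):
    c=viewer.calibration(n); im=np.asarray(viewer.snapshot(n)); cv2.imwrite('pics/'+f+'.png',cv2.cvtColor(im,cv2.COLOR_RGB2BGR))
    np.savez('pics/'+f+'.npz',K=c['camera_matrix'],k1=c['k1'],rvec=c['rvec'],tvec=c['tvec']); return im
def load(f):
    d=np.load('pics/'+f+'.npz'); return d['K'],float(d['k1']),cv2.Rodrigues(d['rvec'])[0],d['tvec'].reshape(3)
def px2w(f,uv,z):
    K,k1,R,t=load(f); s=np.linalg.solve(K,[uv[0],uv[1],1])[:2]; rd=np.hypot(*s); q=rd
    for _ in range(30): q=rd/(1+k1*q*q)
    d=R.T@np.array([*(s*(q/rd if rd else 1)),1]); o=-R.T@t
    return o+d*(z-o[2])/d[2]
def w2px(f,p):
    K,k1,R,t=load(f); c=R@np.array(p,float)+t; s=c[:2]/c[2]; s=s*(1+k1*(s@s)); return (K@[*s,1])[:2]
E
python3 - <<'E'
from h import *
print(r.sense())
a=snap('top','top0');b=snap('side','side0');c=snap('wrist','w0')
for n in ['top0','side0','w0']:
    K,k1,R,t=load(n);print(n,K[0,0],k1,(-R.T@t).round(),R[2].round(2))
E
```

```text
pics
{'time': 0.0, 'joint_pos': array([-7.72556996e+01,  7.51529890e+00,  8.53295132e+01,  1.02103098e-03,
        8.72632405e+01, -4.89292942e+00]), 'qd': array([-0.07223273, -0.0450885 , -0.09089238,  0.01856626,  0.06153625,
        0.10187843]), 'joint_efforts': array([ 1.95921442e-03, -5.69393277e+01, -5.00553596e+01, -1.55539610e-04,
        1.46685925e-02, -1.22668020e-06]), 'tool_pos': array([ 181.70564654, -571.2729165 ,  249.24018824]), 'tcp_rot': array([-1.79892428e+02, -1.02322917e-02,  1.76371705e+01]), 'ft_force': array([0.35635078, 0.45704769, 0.81606962]), 'wrist_torque': array([ 0.02570256, -0.01807644,  0.02131251]), 'finger_gap': 85.46088324665736}
top0 380.6425556200176 -0.07910603434549489 [ 459.  205. 1102.] [ 0.14 -0.02 -0.99]
side0 417.198869540608 0.029779258271860804 [181. 610. 796.] [ 0.42 -0.45 -0.79]
w0 371.9489422701131 0.02902629036305805 [ 248. -550.  372.] [-0.27 -0.08 -0.96]
```

View pics/top0.png

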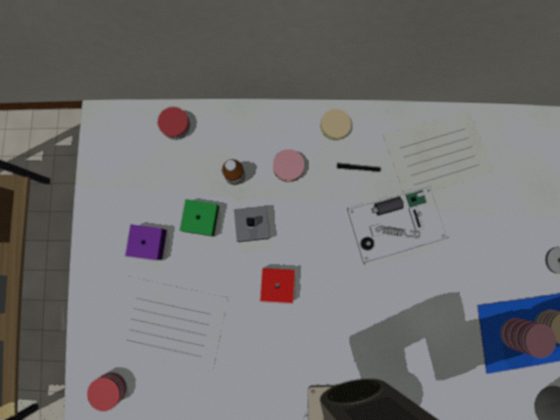

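View pics/side0.png

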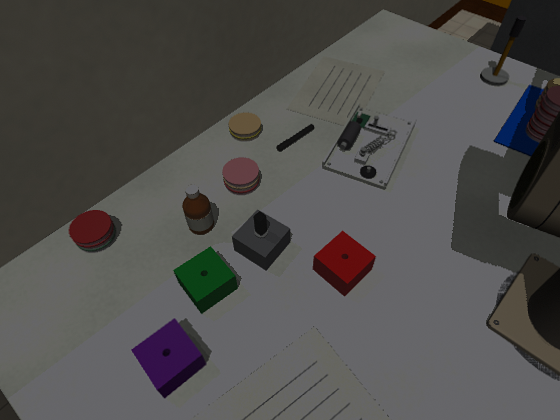

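Top picture: the grey block at (252,223) carries the black handle, so it is the true stand. The look-alikes are green (199,217), purple (146,242) and red (278,286), all empty. The chassis is around (398,225), with the spring at about (395,231). Next, one enlarged crop of both.

```bash
python3 - <<'E'
from h import *
im=cv2.imread('pics/top0.png')
a=cv2.resize(im[175:275,340:455],None,fx=5,fy=5,interpolation=cv2.INTER_CUBIC)
b=cv2.resize(im[195:250,225:280],None,fx=4,fy=4,interpolation=cv2.INTER_CUBIC)
o=np.zeros((500,800,3),np.uint8);o[:,:575]=a;o[:220,578:798]=b
cv2.imwrite('pics/c1.png',cv2.convertScaleAbs(o,alpha=1.5))
for p in [(398,225),(252,223),(233,170),(289,165)]: print(p,px2w('top0',p,14).round())
E
```

```text
(398, 225) [ 561. -155.   14.]
(252, 223) [567. 268.  14.]
(233, 170) [722. 325.  14.]
(289, 165) [738. 161.  14.]
```

View pics/c1.png

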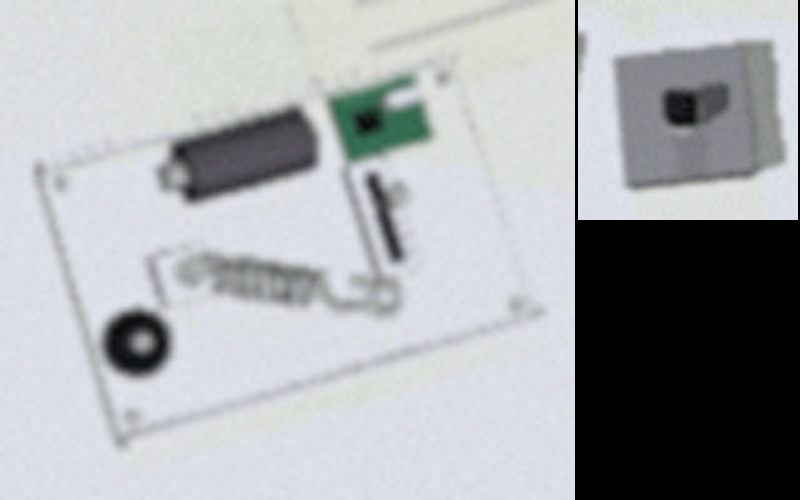

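Crop: the block with the handle is grey with the puller standing in it, at about (247,221) in the full picture. The chassis corners are clear, the coil runs from (377,229) to (420,234), and the eye is near (417,233). The post head looks to be near (419,213). Next I'll put the wrist camera over the chassis.

Emit:
carry_out:
  commands:
    - [[85,42,-28,0,0,0,0],[85,84,-56,0,0,0,0],[85,126,-84,0,0,0,0],[85,168,-112,0,0,0,0],[85,210,-141,0,0,0,0]]
  grip_force: 100

```text
time: 0.78
tool_pos: [339.9, -372.3, 250.1]
tcp_rot: [-180.0, 0.0, 17.6]
ft_force: [-0.1, -0.6, 0.4]
finger_gap: 84.7
```

Emit:
carry_out:
  commands:
    - [[85,42,-28,0,0,0,0],[85,84,-56,0,0,0,0],[85,126,-84,0,0,0,0],[85,168,-112,0,0,0,0],[85,208,-141,0,0,0,0]]

```text
time: 1.4
tool_pos: [495.5, -174.9, 250.1]
tcp_rot: [-180.0, 0.0, 17.6]
ft_force: [0.2, 0.2, -0.2]
finger_gap: 85.1
```

```bash
python3 - <<'E'
from h import *
print(r.sense()['tool_pos'],r.sense()['tcp_rot'])
im=snap('wrist','w1')
im=cv2.imread('pics/w1.png')
cv2.imwrite('pics/w1v.png',cv2.convertScaleAbs(cv2.resize(im,(800,600),interpolation=cv2.INTER_CUBIC),alpha=1.5))
E
```

```text
[ 495.45931539 -174.90026571  250.08017881] [-1.79995396e+02  8.22495321e-03  1.76398630e+01]
```

View pics/w1v.png

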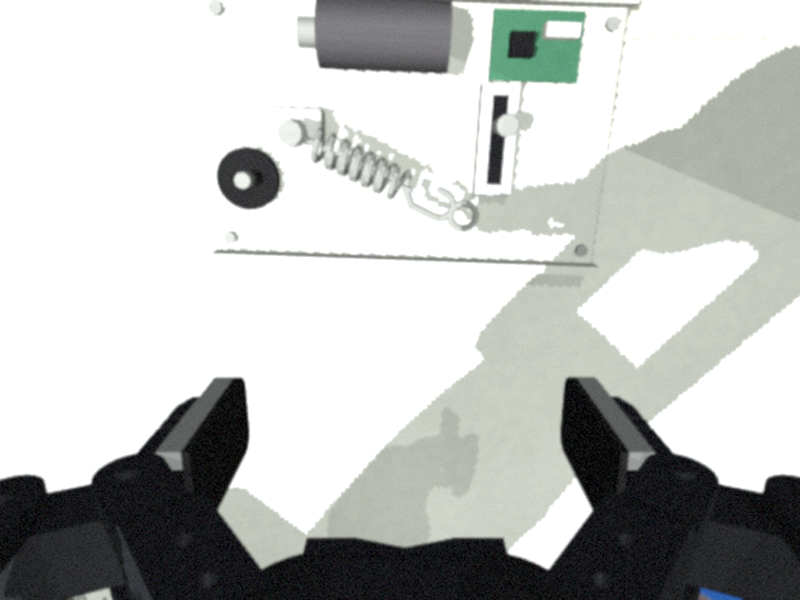

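The wrist view (800 px wide) shows the pivot stud at (292,131), the eye at (463,214), the slot middle near (497,139) and the post head at (507,125). An enlarged crop will give exact pixels.

```bash
python3 - <<'E'
from h import *
im=cv2.imread('pics/w1.png')
cv2.imwrite('pics/w1c.png',cv2.convertScaleAbs(cv2.resize(im[52:187,180:375],None,fx=4,fy=4,interpolation=cv2.INTER_CUBIC),alpha=1.2))
E
```

```text
(no output)
```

View pics/w1c.png

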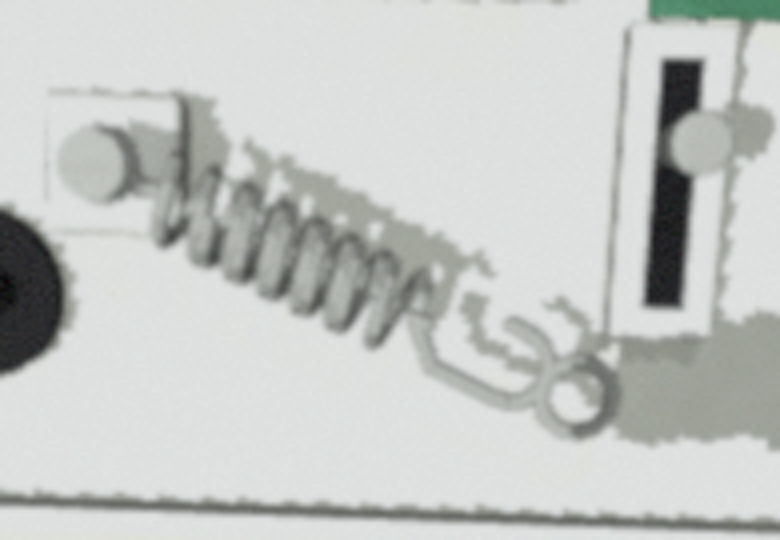

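```bash
python3 - <<'E'
from h import *
f='w1'; C=lambda x,y:((x+.5)/4-.5+180,(y+.5)/4-.5+52)
piv=px2w(f,C(93,162),54); eye=px2w(f,C(577,395),43); post=px2w(f,C(700,142),58)
mid=px2w(f,C(674,183),26); s1=px2w(f,C(683,60),26); s2=px2w(f,C(665,306),26)
bc=[px2w(f,C(*p),26) for p in[(630,25),(742,30),(606,333),(712,333)]]; 
c=[px2w(f,(p[0]*.7,p[1]*.7),14) for p in[(215,251),(596,264),(628,8)]]
for n,p in dict(piv=piv,eye=eye,post=post,mid=mid,blockmid=np.mean(bc,0)).items(): print(n,p.round(1))
d=mid-piv; print('piv-mid',np.hypot(*d[:2]),np.degrees(np.arctan2(d[1],d[0])))
s=s1-s2; print('slot yaw-90',np.degrees(np.arctan2(s[1],s[0]))-90,np.hypot(*s[:2]))
e=c[1]-c[0]; print('edge',np.degrees(np.arctan2(e[1],e[0])),np.hypot(*e[:2]),'side',np.hypot(*(c[2]-c[1])[:2]))
d=eye-piv; print('piv-eye',np.hypot(*d[:2]),np.degrees(np.arctan2(d[1],d[0])))
d=post-piv; print('piv-post',np.hypot(*d[:2]),np.degrees(np.arctan2(d[1],d[0])))
# stand estimate from the top view
B=lambda x,y:((x-578+.5)/4-.5+225,(y+.5)/4-.5+195)
q=[px2w('top0',B(*p),55) for p in[(615,58),(738,48),(757,175),(630,187)]]
print('stand',np.mean(q,0),[np.hypot(*(q[i]-q[i-1])[:2]).round(1) for i in range(4)],[np.degrees(np.arctan2(*(q[i]-q[i-1])[[1,0]])).round(1) for i in range(4)])
print('handle top',px2w('top0',B(680,107),115))
E
```

```text
piv [543.1 -90.3  54. ]
eye [ 527.2 -202.4   43. ]
post [ 584.4 -206.7   58. ]
mid [ 576.7 -209.7   26. ]
blockmid [ 576.2 -209.5   26. ]
piv-mid 124.09479187962977 -74.2957522235142
slot yaw-90 -73.69504447432168 52.810254664851534
edge -74.29157025354343 262.8740967836365 side 158.5557176831569
piv-eye 113.24932518919437 -98.08021924980565
piv-post 123.53098826182384 -70.50166328050685
stand [560.51505826 267.50930471  55.        ] [np.float64(90.0), np.float64(85.5), np.float64(89.1), np.float64(87.5)] [np.float64(7.5), np.float64(-85.2), np.float64(-171.3), np.float64(95.5)]
handle top [561.02077358 267.23236074 115.        ]
```

The numbers agree with the description. Pivot to slot middle is 124.1 mm (given 124.5), pivot to eye 113.2 (given 114), and chassis yaw is -74.3°. Swing is about -0.415 rad, and the post is about +8 mm from the mark. Next, the puller.

Emit:
carry_out:
  commands:
    - [[85,20,-40,0,0,0,0],[85,39,-80,0,0,0,0],[85,59,-120,0,0,0,0],[85,78,-160,0,0,0,0],[85,98,-200,0,0,0,0]]

```text
time: 2.08
tool_pos: [527.3, 45.1, 250.1]
tcp_rot: [-180.0, 0.0, 17.6]
ft_force: [0.7, -0.6, 0.6]
finger_gap: 85.3
```

Emit:
carry_out:
  commands:
    - [[85,20,-45,10,0,0,3],[85,42,-95,20,0,0,6],[85,66,-140,35,0,0,9],[85,88,-180,45,0,0,11.6],[85,98,-201,50,0,0,11.6]]

```text
time: 2.7
tool_pos: [559.4, 266.9, 198.9]
tcp_rot: [180.0, 0.1, 6.1]
ft_force: [-0.2, 0.4, -0.2]
finger_gap: 84.7
```

Emit:
carry_out:
  commands:
    - [[85,0,0,0,0,0,0]]

```text
time: 2.82
tool_pos: [559.5, 266.0, 199.4]
tcp_rot: [180.0, 0.1, 6.2]
ft_force: [-0.0, -0.3, -0.4]
finger_gap: 84.9
```

```bash
python3 - <<'E'
from h import *
print(r.sense()['tool_pos'],r.sense()['tcp_rot'])
snap('wrist','w2');im=cv2.imread('pics/w2.png')
cv2.imwrite('pics/w2v.png',cv2.convertScaleAbs(cv2.resize(im,(800,600),interpolation=cv2.INTER_CUBIC),alpha=1.5))
E
```

```text
[559.5074322  265.95099398 199.35864911] [1.79969286e+02 9.23807617e-02 6.19178431e+00]
```

View pics/w2v.png

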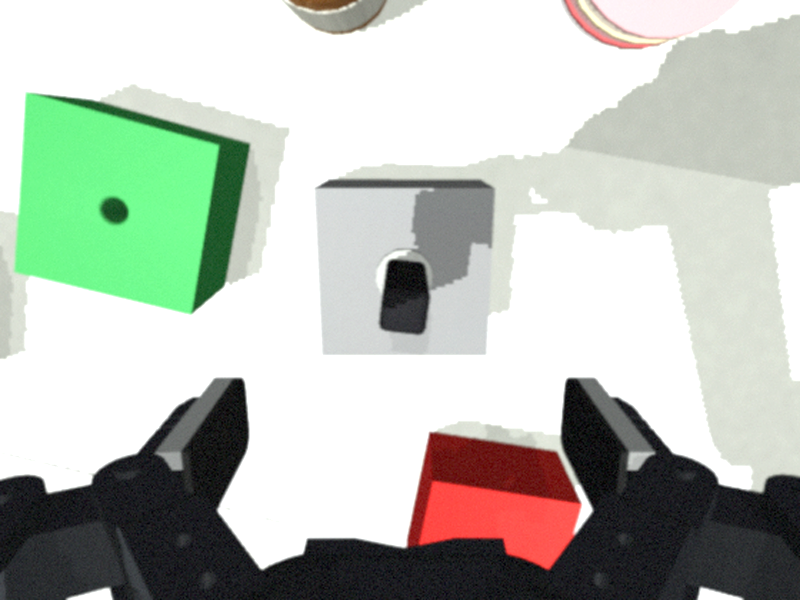

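The stand is square in view (tool yaw matches it), with flange and handle at (404,290). The handle looks turned a few degrees, so I'll take a crop.

```bash
python3 - <<'E'
from h import *
im=cv2.imread('pics/w2.png')
cv2.imwrite('pics/w2c.png',cv2.convertScaleAbs(cv2.resize(im[165:255,215:355],None,fx=5,fy=5,interpolation=cv2.INTER_CUBIC),alpha=2.5,beta=10))
E
```

```text
(no output)
```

View pics/w2c.png

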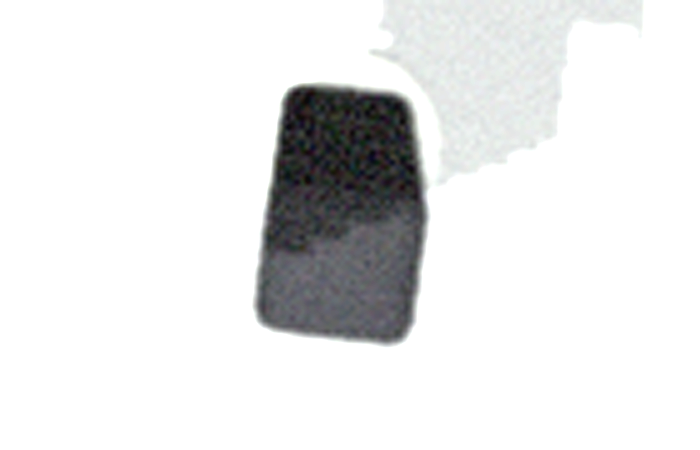

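```bash
python3 - <<'E'
from h import *
C=lambda x,y:((x+.5)/5-.5+215,(y+.5)/5-.5+165)
q=[px2w('w2',C(*p),115) for p in[(257,322),(407,342),(425,212),(270,195)]]
print('handle',np.mean(q,0).round(1),[np.hypot(*(q[i]-q[i-1])[:2]).round(1) for i in range(4)],[np.degrees(np.arctan2(*(q[i]-q[i-1])[[1,0]])).round(1) for i in range(4)])
D=lambda x,y:((x+.5)*.7-.5,(y+.5)*.7-.5)
q=[px2w('w2',D(*p),55) for p in[(317,187),(494,187),(487,354),(323,354)]]
print('stand',np.mean(q,0).round(1),[np.hypot(*(q[i]-q[i-1])[:2]).round(1) for i in range(4)],[np.degrees(np.arctan2(*(q[i]-q[i-1])[[1,0]])).round(1) for i in range(4)])
E
```

```text
handle [559.1 266.3 115. ] [np.float64(15.8), np.float64(18.0), np.float64(16.3), np.float64(18.2)] [np.float64(-180.0), np.float64(-91.8), np.float64(-0.6), np.float64(89.7)]
stand [559.4 265.7  55. ] [np.float64(89.4), np.float64(87.7), np.float64(89.4), np.float64(89.1)] [np.float64(5.7), np.float64(-83.7), np.float64(-173.4), np.float64(96.2)]
```

The handle is at (559.3, 266.1) with yaw about -1° and the stand centre at (559.4, 265.7), so they agree. I'll turn +7°, go down to TCP z of about 90 and grip.

Emit:
carry_out:
  commands:
    - [[85,0,0,35,0,0,7],[85,0,0,70,0,0,7],[85,0,0,95,0,0,7],[85,0,0,109,0,0,7],[60,0,0,109,0,0,7]]

```text
time: 3.5
tool_pos: [559.7, 264.0, 90.8]
tcp_rot: [180.0, 0.1, -1.0]
ft_force: [-0.4, -0.8, -0.1]
finger_gap: 69.5
```

Emit:
carry_out:
  commands:
    - [[18,0,0,0,0,0,0],[10,0,0,0,0,0,0],[10,0,0,0,0,0,0],[10,0,0,0,0,0,0],[10,0,0,0,0,0,0]]
  grip_force: 110

```text
time: 4.12
tool_pos: [561.0, 265.5, 92.8]
tcp_rot: [-180.0, -0.1, -1.0]
ft_force: [-0.8, -0.2, 6.5]
finger_gap: 19.1
```

Emit:
carry_out:
  commands:
    - [[10,0,0,-15,0,0,0],[10,0,0,-35,0,0,0],[10,0,0,-60,0,0,0],[10,0,0,-85,0,0,0],[10,0,0,-90,0,0,0]]

```text
time: 4.75
tool_pos: [561.5, 265.7, 185.1]
tcp_rot: [-179.9, -0.3, -1.0]
ft_force: [0.7, -0.8, -0.9]
finger_gap: 18.9
```

Emit:
carry_out:
  commands:
    - [[10,0,0,0,0,0,0],[10,0,0,0,0,0,0]]

```text
time: 5.0
tool_pos: [559.3, 264.8, 179.9]
tcp_rot: [180.0, 0.1, -1.0]
ft_force: [0.3, -0.1, -1.4]
finger_gap: 19.3
```

```bash
python3 - <<'E'
from h import *
s=r.sense();print(s['tool_pos'],s['tcp_rot'],s['ft_force'],s['finger_gap'])
snap('wrist','w3');snap('side','s3');im=cv2.imread('pics/w3.png');b=cv2.imread('pics/s3.png')
o=np.zeros((600,800,3),np.uint8);o[:300,:400]=cv2.resize(im,(400,300));o[:300,400:]=cv2.resize(b,(400,300))
o[300:,:400]=cv2.resize(im[180:330,180:380],(400,300),interpolation=cv2.INTER_CUBIC);o[300:,400:]=cv2.resize(b[120:270,180:380],(400,300),interpolation=cv2.INTER_CUBIC)
cv2.imwrite('pics/v3.png',cv2.convertScaleAbs(o,alpha=1.7))
E
```

```text
[559.27806468 264.83623056 179.91423435] [ 1.79954915e+02  1.16425672e-01 -9.64500518e-01] [ 0.27887079 -0.14368297 -1.40292236] 19.32790835345586
```

View pics/v3.png

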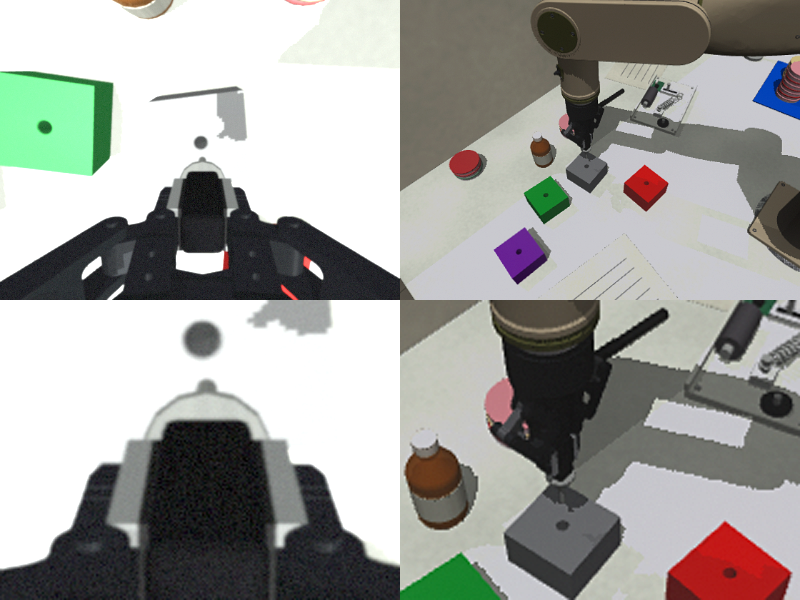

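Held upright, lifted, stand empty. Checking the puller's position in the hand by projecting the flange edge and tip.

```bash
python3 - <<'E'
from h import *
f='w3'
print('hole seen',px2w(f,(281,199.3),55).round(1))
T=np.array([559.3,265.2,180.5])
for d in (34,37,40):
    o=T-[0,0,d]
    print(d,'flange front',w2px(f,o+[15,0,4]).round(1),w2px(f,o+[15,0,0]).round(1),'tip',w2px(f,o+[1.5,0,-46]).round(1),w2px(f,o+[3,0,-42]).round(1))
E
```

```text
hole seen [558.9 266.2  55. ]
34 flange front [281.6 225.3] [281.7 222.3] tip [282.3 217.8] [282.2 217.6]
37 flange front [281.7 223. ] [281.7 220. ] tip [282.3 216.1] [282.2 215.9]
40 flange front [281.7 220.8] [281.7 217.9] tip [282.3 214.5] [282.2 214.2]
```

Emit:
carry_out:
  commands:
    - [[10,-2,40,0,0,0,0],[10,-4,90,0,0,0,0],[10,-6,140,0,0,0,0],[10,-8,190,0,0,0,0],[10,-11,240,0,0,0,0]]

```text
time: 5.72
tool_pos: [544.4, 23.8, 180.6]
tcp_rot: [180.0, 0.1, -1.0]
ft_force: [0.6, -0.5, -1.5]
finger_gap: 18.9
```

Emit:
carry_out:
  commands:
    - [[10,-2,50,0,0,0,-2],[10,-4,100,0,0,0,-4],[10,-6,150,0,0,0,-6],[10,-9,195,5,0,0,-8],[10,-11,220,12,0,0,-10]]

```text
time: 6.35
tool_pos: [529.6, -196.7, 168.7]
tcp_rot: [180.0, 0.0, 9.0]
ft_force: [0.1, 0.2, -0.9]
finger_gap: 18.7
```

Emit:
carry_out:
  commands:
    - [[10,0,8,5,0,0,0],[10,0,8,8,0,0,0],[10,0,8,8,0,0,0],[10,0,8,8,0,0,0]]

```text
time: 6.85
tool_pos: [531.9, -201.4, 161.5]
tcp_rot: [-180.0, -0.0, 9.1]
ft_force: [-0.1, -0.6, -2.2]
finger_gap: 18.7
```

```bash
python3 - <<'E'
from h import *
s=r.sense();print(s['tool_pos'],s['tcp_rot'],s['ft_force'],s['finger_gap'])
snap('wrist','w4');im=cv2.imread('pics/w4.png')
o=np.zeros((600,800,3),np.uint8);o[:300,:400]=cv2.resize(im,(400,300))
o[:,400:]=cv2.resize(im[180:330,225:325],(400,600),interpolation=cv2.INTER_CUBIC)
cv2.imwrite('pics/v4.png',cv2.convertScaleAbs(o,alpha=1.3))
E
```

```text
[ 531.865862   -201.35562458  161.53701936] [-1.79998851e+02 -1.65088680e-02  9.10349302e+00] [-0.10360418 -0.63063134 -2.15560525] 18.701317047997357
```

View pics/v4.png

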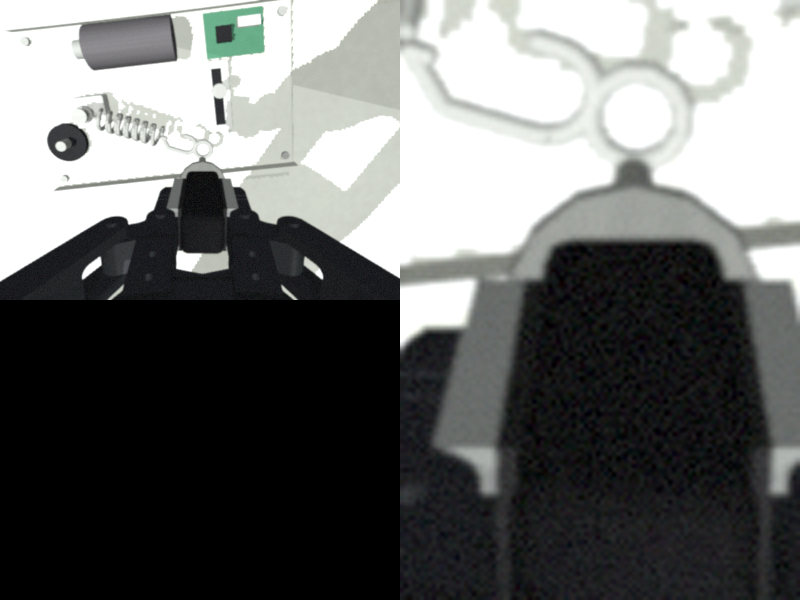

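```bash
python3 - <<'E'
from h import *
f='w4'; s=np.array([531.9,-201.4,161.5]); a=np.radians(9.1); X=np.array([np.cos(a),np.sin(a),0]);Y=np.array([np.sin(a),-np.cos(a),0])
K,k1,R,t=load(f); print('cam-TCP in tool',[(-R.T@t-s)@v for v in (X,Y)],(-R.T@t-s)[2])
e=px2w(f,(284.25-.1,208.6),44); print('eye',e.round(1), 'post',)
piv=px2w(f,(77/400*560,115*.7*2),54) ; print('piv',px2w(f,(83*1.4,115*1.4),54).round(1),'post',px2w(f,(219.5*1.4,90*1.4),58).round(1))
for d in (34,36,38,40):
    zt=s[2]-d-46
    p=px2w(f,(283,220),zt)-1.6*X-s; q=px2w(f,(282.9,226),zt+46)-15*X-s
    print(d,'tip off',(p@X).round(1),(p@Y).round(1),'flange off',(q@X).round(1),(q@Y).round(1),'depth fl',(R@(s-[0,0,d-2])+t)[2].round(1))
E
```

```text
cam-TCP in tool [np.float64(69.82450167507469), np.float64(-0.35328898920812835)] 123.16227045587954
eye [ 527.5 -202.6   44. ] post
piv [544.5 -94.   54. ] post [ 585.  -207.3   58. ]
34 tip off -1.4 -0.3 flange off -1.9 -0.3 depth fl 168.5
36 tip off -2.1 -0.3 flange off -2.6 -0.3 depth fl 170.4
38 tip off -2.8 -0.3 flange off -3.3 -0.3 depth fl 172.3
40 tip off -3.5 -0.3 flange off -4.1 -0.3 depth fl 174.3
```

Emit:
carry_out:
  commands:
    - [[10,-2.2,0.8,10,0,0,0],[10,-2.2,0.8,20,0,0,0],[10,-2.2,0.8,27,0,0,0],[10,-2.2,0.8,27,0,0,0],[10,-2.2,0.8,27,0,0,0]]

```text
time: 7.52
tool_pos: [529.6, -203.5, 134.4]
tcp_rot: [180.0, -0.0, 9.0]
ft_force: [0.5, -0.2, -2.0]
finger_gap: 18.9
```

```bash
python3 - <<'E'
from h import *
s=r.sense();print(s['tool_pos'],s['tcp_rot'],s['ft_force'],s['finger_gap'])
snap('wrist','w5');im=cv2.imread('pics/w5.png');snap('side','s5');b=cv2.imread('pics/s5.png')
u,v=w2px('s5',[527,-203,50]);u,v=int(u),int(v);print(u,v)
o=np.zeros((600,800,3),np.uint8);o[:,:400]=cv2.resize(im[150:300,235:335],(400,600),interpolation=cv2.INTER_CUBIC)
o[:,400:]=cv2.resize(b[v-60:v+60,u-40:u+40],(400,600),interpolation=cv2.INTER_CUBIC)
cv2.imwrite('pics/v5.png',cv2.convertScaleAbs(o,alpha=1.3))
E
```

```text
[ 529.61882004 -203.54086908  134.4269588 ] [ 1.79995990e+02 -9.88760867e-03  9.03203256e+00] [ 0.54275706 -0.22512    -2.03256818] 18.862085936425782
392 129
```

View pics/v5.png

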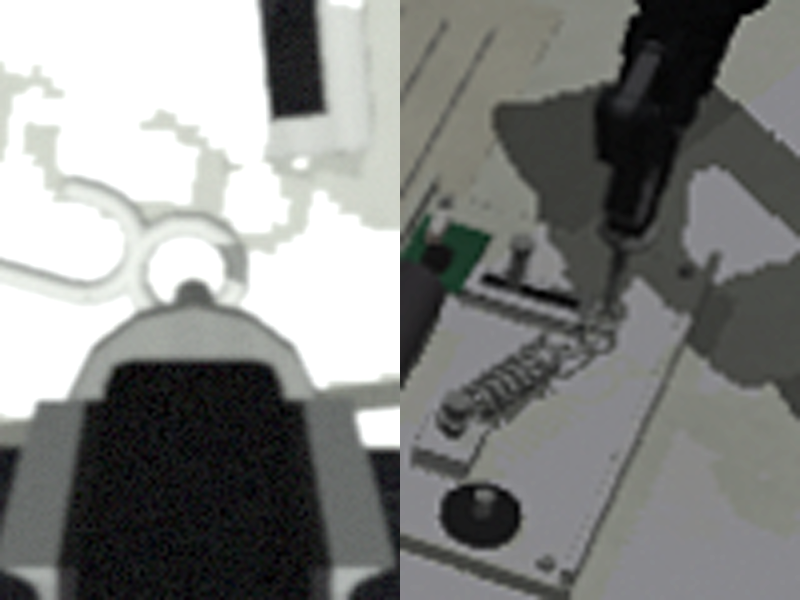

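```bash
python3 - <<'E'
from h import *
f='w5'; s=np.array([529.62,-203.54,134.43]); a=np.radians(9.03); X=np.array([np.cos(a),np.sin(a),0]);Y=np.array([np.sin(a),-np.cos(a),0])
e=px2w(f,(282.4,217.3),43.5); print('eye',e.round(1))
for d in (35,37,39):
    p=px2w(f,(283,220.2),s[2]-d-46)-1.6*X
    print(d,'tip',p.round(1),'eye-tip tool',((e-p)@X).round(1),((e-p)@Y).round(1))
E
```

```text
eye [ 527.7 -203.3   43.5]
35 tip [ 527.7 -203.6   53.4] eye-tip tool 0.0 -0.4
37 tip [ 527.  -203.7   51.4] eye-tip tool 0.7 -0.4
39 tip [ 526.4 -203.9   49.4] eye-tip tool 1.4 -0.4
```

Tip and eye line up within 1 mm. Going down in small steps while watching the force.

Emit:
carry_out:
  commands:
    - [[10,0.6,-0.3,2,0,0,0],[10,0.6,-0.3,4,0,0,0],[10,0.6,-0.3,6,0,0,0],[10,0.6,-0.3,8,0,0,0],[10,0.6,-0.3,9.5,0,0,0]]

```text
time: 8.25
tool_pos: [529.9, -203.1, 124.6]
tcp_rot: [-180.0, 0.0, 9.0]
ft_force: [0.6, 0.2, -1.8]
finger_gap: 18.8
```

Emit:
carry_out:
  commands:
    - [[10,0,0,1.5,0,0,0],[10,0,0,3,0,0,0],[10,0,0,4,0,0,0],[10,0,0,4,0,0,0]]

```text
time: 8.75
tool_pos: [530.0, -203.0, 120.7]
tcp_rot: [-180.0, 0.0, 9.0]
ft_force: [-0.1, -0.1, -2.6]
finger_gap: 18.6
```

Emit:
carry_out:
  commands:
    - [[10,0,0,1.5,0,0,0],[10,0,0,3,0,0,0],[10,0,0,4.5,0,0,0],[10,0,0,4.5,0,0,0]]

```text
time: 9.25
tool_pos: [529.9, -203.0, 116.1]
tcp_rot: [-180.0, 0.0, 9.0]
ft_force: [-1.3, 0.4, -1.5]
finger_gap: 19.1
```

```bash
python3 - <<'E'
from h import *
s=r.sense();print(s['tool_pos'],s['ft_force'],s['wrist_torque'])
# targets: pin path in world; pivot, chassis yaw
piv=np.array([543.2,-90.3]); 
off=lambda yaw: -2.5*np.array([np.cos(np.radians(yaw)),np.sin(np.radians(yaw))])
S=s['tool_pos'][:2]; a=np.radians(9.0); X=np.array([np.cos(a),np.sin(a)]);Y=np.array([np.sin(a),-np.cos(a)])
pin=S+off(9); d=pin-piv; print('pin',pin,'L',np.hypot(*d),'ang',np.degrees(np.arctan2(d[1],d[0])))
for th,L in [(-98,117),(-98,140),(-98,160),(-90,160),(-80,160),(-75,160),(-72,160),(-70.5,160),(-70.5,143),(-70.5,140)]:
    t=np.radians(th); w=piv+L*np.array([np.cos(t),np.sin(t)])-off(9); g=w-S
    print(th,L,'TCP',w.round(1),'tool',(g@X).round(1),(g@Y).round(1))
E
```

```text
[ 529.89641999 -203.02646156  116.05169222] [-1.27781653  0.39028571 -1.49803919] [0.04274105 0.02331237 0.01378149]
pin [ 527.42719914 -203.41754772] L 114.21191203341722 ang -97.93798510984702
-98 117 TCP [ 529.4 -205.8] tool -0.9 2.6
-98 140 TCP [ 526.2 -228.5] tool -7.7 24.6
-98 160 TCP [ 523.4 -248.4] tool -13.5 43.8
-90 160 TCP [ 545.7 -249.9] tool 8.2 48.8
-80 160 TCP [ 573.5 -247.5] tool 36.1 50.7
-75 160 TCP [ 587.1 -244.5] tool 50.0 49.9
-72 160 TCP [ 595.1 -242.1] tool 58.3 48.8
-70.5 160 TCP [ 599.1 -240.7] tool 62.4 48.1
-70.5 143 TCP [ 593.4 -224.7] tool 59.3 31.3
-70.5 140 TCP [ 592.4 -221.9] tool 58.8 28.4
```

Emit:
carry_out:
  commands:
    - [[10,-1,3,0,0,0,0],[10,-2.7,9,0,0,0,0],[10,-4.5,15,0,0,0,0],[10,-6,20,0,0,0,0],[10,-7.7,24.6,0,0,0,0]]

```text
time: 9.88
tool_pos: [526.2, -228.0, 116.0]
tcp_rot: [-179.9, -0.0, 9.0]
ft_force: [1.7, 6.9, -1.7]
finger_gap: 18.9
```

Emit:
carry_out:
  commands:
    - [[10,0,0,0,0,0,0],[10,0,0,0,0,0,0]]

```text
time: 10.12
tool_pos: [526.2, -227.8, 116.0]
tcp_rot: [-179.9, -0.0, 9.0]
ft_force: [0.4, 7.3, -0.6]
finger_gap: 18.7
```

```bash
python3 - <<'E'
from h import *
s=r.sense();print(s['tool_pos'],s['tcp_rot'],s['ft_force'],s['wrist_torque'])
E
```

```text
[ 526.19322887 -227.778324    115.97015119] [-1.79865008e+02 -1.82705393e-03  9.03011686e+00] [ 0.40284409  7.3101222  -0.57873256] [ 1.68235423 -0.21654176  0.01230292]
```

Emit:
carry_out:
  commands:
    - [[10,-1.5,5,0,0,0,0],[10,-3,10,0,0,0,0],[10,-4.5,15,0,0,0,0],[10,-6,20,0,0,0,0],[10,-6,20,0,0,0,0]]

```text
time: 10.75
tool_pos: [523.3, -247.5, 115.6]
tcp_rot: [-179.7, 0.0, 9.0]
ft_force: [1.5, 10.9, -1.5]
finger_gap: 18.3
```

```bash
python3 - <<'E'
from h import *
import time
s=r.sense();print(s['tool_pos'],s['tcp_rot'],s['ft_force'],s['wrist_torque'])
piv=np.array([543.2,-90.3]);S=s['tool_pos'][:2]; a=np.radians(9.0); X=np.array([np.cos(a),np.sin(a)]);Y=np.array([np.sin(a),-np.cos(a)])
pin=S-2.5*X; d=pin-piv; L=np.hypot(*d);print('pin',pin,'L',L,'ang',np.degrees(np.arctan2(d[1],d[0])))
for th in (-95,-92,-89,-86,-83,-80,-78,-76,-75,-74,-73,-72,-71,-70.5,-70):
    t=np.radians(th); g=piv+161*np.array([np.cos(t),np.sin(t)])+2.5*X-S; print(th,(g@X).round(1),(g@Y).round(1))
E
```

```text
[ 523.33074222 -247.48104666  115.61476859] [-1.79739717e+02  3.20503224e-03  9.03589019e+00] [ 1.46033139 10.94928687 -1.45906158] [ 2.76969589 -0.36894753  0.02249085]
pin [ 520.86152136 -247.87213282] L 159.14768194551021 ang -98.06886386760478
-95 7.8 4.1
-92 16.0 5.9
-89 24.3 7.3
-86 32.7 8.2
-83 41.1 8.8
-80 49.5 8.8
-78 55.1 8.6
-76 60.7 8.2
-75 63.5 8.0
-74 66.3 7.7
-73 69.1 7.3
-72 71.9 6.9
-71 74.7 6.4
-70.5 76.1 6.2
-70 77.4 5.9
```

Force and torque agree on a stretch of about 40 mm. I'll swing at about 43 mm towards +y and stop short of the post.

Emit:
carry_out:
  commands:
    - [[10,7.6,5.1,0,0,0,0],[10,15.8,6.9,0,0,0,0],[10,24.2,8.3,0,0,0,0],[10,32.6,9.2,0,0,0,0],[10,41.1,9.8,0,0,0,0]]

```text
time: 11.38
tool_pos: [565.0, -250.0, 115.1]
tcp_rot: [-179.7, 0.1, 9.1]
ft_force: [-2.0, 12.7, 0.4]
finger_gap: 19.0
```

Emit:
carry_out:
  commands:
    - [[10,8.5,0,0,0,0,0],[10,14.1,-0.2,0,0,0,0],[10,19.7,-0.6,0,0,0,0],[10,22.5,-0.8,0,0,0,0],[10,22.5,-0.8,0,0,0,0]]

```text
time: 12.0
tool_pos: [586.5, -245.6, 114.8]
tcp_rot: [-179.7, 0.2, 9.1]
ft_force: [-3.5, 12.6, 0.0]
finger_gap: 19.3
```

```bash
cat > st.py <<'E'
from h import *
s=r.sense()
piv=np.array([543.2,-90.3]);S=s['tool_pos'][:2]; a=np.radians(9.0); X=np.array([np.cos(a),np.sin(a)])
pin=S-2.5*X; d=pin-piv; L=np.hypot(*d);u=d/L;n=np.array([-u[1],u[0]])
F=np.array([-s['wrist_torque'][1],s['wrist_torque'][0]])/.229
print('t',s['time'],'pos',s['tool_pos'].round(1),'L',L.round(1),'ang',np.degrees(np.arctan2(d[1],d[0])).round(2),'ft',s['ft_force'].round(1),'F from torque',F.round(2),'pull',(-F@u).round(2),'lat(+y)',(F@n).round(2),'ftlat',(s['ft_force'][:2]@n).round(2), s['tcp_rot'].round(1))
E
python3 st.py
```

```text
t 12.0 pos [ 586.5 -245.6  114.8] L 160.9 ang -75.29 ft [-3.5 12.6  0. ] F from torque [-3.36 12.17] pull 12.62 lat(+y) -0.16 ftlat -0.21 [-179.7    0.2    9.1]
```

Emit:
carry_out:
  commands:
    - [[10,2.5,-0.3,0,0,0,0],[10,5,-0.6,0,0,0,0],[10,7.5,-1,0,0,0,0],[10,9.8,-1.3,0,0,0,0],[10,9.8,-1.3,0,0,0,0]]

```text
time: 12.62
tool_pos: [595.8, -242.8, 114.8]
tcp_rot: [-179.7, 0.2, 9.1]
ft_force: [-3.5, 12.1, -0.2]
finger_gap: 18.9
```

```bash
python3 st.py; python3 - <<'E'
from h import *
u,v=w2px('top0',[590,-240,50]);print(u,v)
snap('top','t6');snap('wrist','w6');snap('side','s6');im=cv2.imread('pics/w6.png');b=cv2.imread('pics/s6.png')
u,v=w2px('s6',[585,-215,50]);u,v=int(u),int(v)
o=np.zeros((600,800,3),np.uint8);o[:450,:400]=cv2.resize(im[140:290,200:333],(400,450),interpolation=cv2.INTER_CUBIC)
o[:,400:]=cv2.resize(b[v-60:v+60,u-40:u+40],(400,600),interpolation=cv2.INTER_CUBIC)
cv2.imwrite('pics/v6.png',cv2.convertScaleAbs(o,alpha=1.3))
E
```

```text
t 12.625 pos [ 595.8 -242.8  114.8] L 160.9 ang -71.85 ft [-3.5 12.1 -0.2] F from torque [-3.86 12.24] pull 12.83 lat(+y) 0.14 ftlat 0.42 [-179.7    0.2    9.1]
430.6902778471123 213.70055344388177
```

View pics/v6.png

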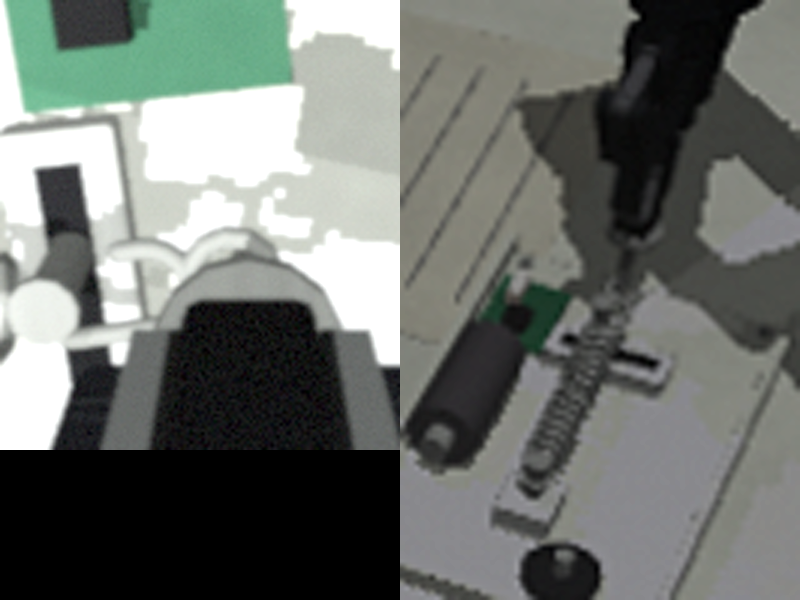

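The hook straddles the post, with the leg tip past it. The post is about 2.5 mm to the leg side of centre, which fits the estimate. Swinging on in small steps, watching lateral force.

Emit:
carry_out:
  commands:
    - [[10,1.2,-0.2,0,0,0,0],[10,2.4,-0.4,0,0,0,0],[10,3.4,-0.5,0,0,0,0],[10,3.4,-0.5,0,0,0,0]]

```text
time: 13.28
tool_pos: [598.9, -241.9, 114.7]
tcp_rot: [-179.7, 0.2, 9.1]
ft_force: [-4.4, 11.7, 1.0]
finger_gap: 18.5
```

```bash
python3 st.py
```

```text
t 13.275 pos [ 598.9 -241.9  114.7] L 161.0 ang -70.71 ft [-4.4 11.7  1. ] F from torque [-4.49 12.13] pull 12.94 lat(+y) -0.23 ftlat -0.26 [-179.7    0.2    9.1]
```

Emit:
carry_out:
  commands:
    - [[10,0.7,-0.1,0,0,0,0],[10,1.4,-0.2,0,0,0,0],[10,1.4,-0.2,0,0,0,0]]

```text
time: 13.65
tool_pos: [599.7, -241.4, 114.5]
tcp_rot: [-179.6, 0.3, 9.1]
ft_force: [-6.4, 12.6, 0.4]
finger_gap: 18.7
```

```bash
python3 st.py
```

```text
t 13.65 pos [ 599.7 -241.4  114.5] L 160.9 ang -70.36 ft [-6.4 12.6  0.4] F from torque [-6.32 12.22] pull 13.64 lat(+y) -1.85 ftlat -1.81 [-179.6    0.3    9.1]
```

Light touch (lateral about 1.8 N): the shank is on the post. Easing back along the spring line.

Emit:
carry_out:
  commands:
    - [[10,-0.7,-2.5,0,0,0,0],[10,-1.2,-5,0,0,0,0],[10,-1.7,-7.5,0,0,0,0],[10,-2.1,-9.8,0,0,0,0],[10,-2.1,-9.8,0,0,0,0]]

```text
time: 14.28
tool_pos: [596.8, -232.6, 115.0]
tcp_rot: [-179.7, 0.2, 9.1]
ft_force: [-3.9, 9.4, -0.3]
finger_gap: 18.8
```

```bash
python3 st.py
```

```text
t 14.275 pos [ 596.8 -232.6  115. ] L 151.6 ang -70.28 ft [-3.9  9.4 -0.3] F from torque [-3.83  9.9 ] pull 10.61 lat(+y) -0.27 ftlat -0.46 [-179.7    0.2    9.1]
```

Emit:
carry_out:
  commands:
    - [[10,-0.4,-2,0,0,0,0],[10,-0.8,-4,0,0,0,0],[10,-1.1,-6,0,0,0,0],[10,-1.1,-6,0,0,0,0]]

```text
time: 14.78
tool_pos: [594.9, -227.2, 115.2]
tcp_rot: [-179.8, 0.2, 9.1]
ft_force: [-3.6, 8.5, -0.3]
finger_gap: 18.9
```

```bash
python3 st.py
```

```text
t 14.775 pos [ 594.9 -227.2  115.2] L 145.9 ang -70.28 ft [-3.6  8.5 -0.3] F from torque [-3.11  8.58] pull 9.13 lat(+y) -0.03 ftlat -0.56 [-179.8    0.2    9.1]
```

Emit:
carry_out:
  commands:
    - [[10,-0.2,-1,0,0,0,0],[10,-0.4,-2,0,0,0,0],[10,-0.5,-3,0,0,0,0],[10,-0.7,-4,0,0,0,0],[10,-0.7,-4,0,0,0,0]]

```text
time: 15.4
tool_pos: [593.8, -223.9, 115.3]
tcp_rot: [-179.8, 0.1, 9.1]
ft_force: [-3.1, 7.0, 0.1]
finger_gap: 18.9
```

```bash
python3 st.py
```

```text
t 15.4 pos [ 593.8 -223.9  115.3] L 142.4 ang -70.25 ft [-3.1  7.   0.1] F from torque [-2.88  7.12] pull 7.68 lat(+y) -0.3 ftlat -0.59 [-1.798e+02  1.000e-01  9.100e+00]
```

Emit:
carry_out:
  commands:
    - [[10,-0.2,-0.7,0,0,0,0],[10,-0.3,-1.4,0,0,0,0],[10,-0.4,-2,0,0,0,0],[10,-0.4,-2,0,0,0,0]]

```text
time: 15.9
tool_pos: [593.7, -223.2, 115.9]
tcp_rot: [-180.0, 0.1, 9.0]
ft_force: [-2.0, 3.2, -2.8]
finger_gap: 18.7
```

```bash
python3 st.py
```

```text
t 15.9 pos [ 593.7 -223.2  115.9] L 141.6 ang -70.18 ft [-2.   3.2 -2.8] F from torque [-2.26  3.32] pull 3.89 lat(+y) -1.0 ftlat -0.78 [-1.8e+02  1.0e-01  9.0e+00]
```

Emit:
carry_out:
  commands:
    - [[10,-0.5,-1,0,0,0,0],[10,-0.9,-2,0,0,0,0],[10,-1.2,-3.2,0,0,0,0],[10,-1.2,-3.2,0,0,0,0]]

```text
time: 16.4
tool_pos: [592.9, -220.3, 116.8]
tcp_rot: [180.0, -0.1, 9.0]
ft_force: [-0.1, 0.2, -2.0]
finger_gap: 18.6
```

```bash
python3 st.py
```

```text
t 16.4 pos [ 592.9 -220.3  116.8] L 138.7 ang -70.09 ft [-0.1  0.2 -2. ] F from torque [-0.09  0.  ] pull 0.03 lat(+y) -0.08 ftlat -0.01 [ 1.8e+02 -1.0e-01  9.0e+00]
```

The pin is slack in the eye and the post carries the spring. Lifting straight out.

Emit:
carry_out:
  commands:
    - [[10,0,0,-2,0,0,0],[10,0,0,-5,0,0,0],[10,0,0,-9,0,0,0],[10,0,0,-13,0,0,0],[10,0,0,-18,0,0,0]]

```text
time: 17.02
tool_pos: [592.5, -220.1, 134.6]
tcp_rot: [180.0, 0.0, 9.0]
ft_force: [0.3, -0.1, -1.9]
finger_gap: 18.6
```

```bash
python3 st.py
```

```text
t 17.025 pos [ 592.5 -220.1  134.6] L 138.4 ang -70.23 ft [ 0.3 -0.1 -1.9] F from torque [-0.09  0.13] pull 0.15 lat(+y) -0.04 ftlat 0.27 [180.   0.   9.]
```

Emit:
carry_out:
  commands:
    - [[10,-4,0,-15,0,0,0],[10,-16,0,-32,0,0,0],[10,-32,0,-45,0,0,0],[10,-48,0,-47,0,0,0],[10,-48,0,-47,0,0,0]]

```text
time: 17.65
tool_pos: [544.7, -228.1, 182.8]
tcp_rot: [179.9, -0.1, 9.0]
ft_force: [-0.0, -0.1, -1.7]
finger_gap: 18.7
```

```bash
python3 - <<'E'
from h import *
s=r.sense();print(s['tool_pos'],s['tcp_rot'])
snap('wrist','w7')
f='w3'
h=px2w(f,(281,199.3),55)
for d in (36,37,38): print('w3 tip-hole',(px2w(f,(282.5,219.7),180-d-46)-[1.6,0,0]-h).round(1))
E
```

```text
[ 544.7448892  -228.13580187  182.79187493] [ 1.79938437e+02 -7.01763536e-02  8.98771007e+00]
w3 tip-hole [-1.7 -1.1 43. ]
w3 tip-hole [-2.1 -1.1 42. ]
w3 tip-hole [-2.4 -1.  41. ]
```

Emit:
carry_out:
  commands:
    - [[10,10,-40,0,0,0,2],[10,19,-90,0,0,0,4],[10,28,-140,0,0,0,6],[10,38,-190,0,0,0,8],[10,46,-240,0,0,0,10]]

```text
time: 18.32
tool_pos: [553.2, 18.6, 181.6]
tcp_rot: [-180.0, -0.0, -1.0]
ft_force: [-0.2, -0.4, -1.8]
finger_gap: 18.8
```

Emit:
carry_out:
  commands:
    - [[10,1,-50,0,0,0,0],[10,2,-100,0,0,0,0],[10,3,-150,0,0,0,0],[10,4,-200,0,0,0,0],[10,4,-240,0,0,0,0]]

```text
time: 18.95
tool_pos: [560.8, 259.1, 181.3]
tcp_rot: [-180.0, -0.0, -0.9]
ft_force: [0.5, -0.1, -2.1]
finger_gap: 18.5
```

Emit:
carry_out:
  commands:
    - [[10,0,-7.5,12,0,0,0],[10,0,-7.5,25,0,0,0],[10,0,-7.5,30,0,0,0],[10,0,-7.5,30,0,0,0]]

```text
time: 19.45
tool_pos: [560.7, 262.7, 150.4]
tcp_rot: [180.0, 0.1, -1.0]
ft_force: [0.6, 0.1, -0.6]
finger_gap: 19.1
```

```bash
python3 - <<'E'
from h import *
s=r.sense();print(s['tool_pos'],s['tcp_rot'],s['ft_force'])
snap('wrist','w8');im=cv2.imread('pics/w8.png');b=cv2.imread('pics/w7.png')
u,v=w2px('w7',[584,-210,42]);u,v=int(u),int(v);print(u,v)
v=max(v,50)
o=np.zeros((600,800,3),np.uint8);o[:,:400]=cv2.resize(im[150:300,230:330],(400,600),interpolation=cv2.INTER_CUBIC)
o[:400,400:]=cv2.resize(b[v-50:v+50,u-50:u+50],(400,400),interpolation=cv2.INTER_CUBIC)
cv2.imwrite('pics/v8.png',cv2.convertScaleAbs(o,alpha=1.3))
E
```

```text
[560.71990812 262.66559145 150.37118192] [ 1.79955287e+02  8.87053407e-02 -1.04835314e+00] [ 0.5534264   0.06195926 -0.58222709]
266 136
```

View pics/v8.png

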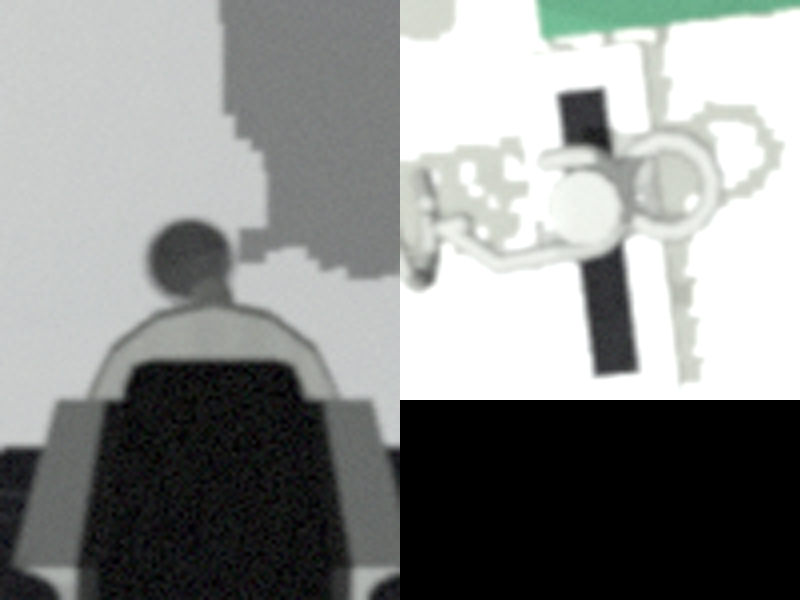

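The picture shows the hook fully home, with the post head in the crook between shank and leg. Hole centre is at (277.4,214.4) and the tip near (282.5,219).

```bash
python3 - <<'E'
from h import *
f='w8';h=px2w(f,(277.2,214.3),55);print('hole',h.round(1))
for uv in [(282.3,218.2),(282.8,220.2)]:
  for d in (35,37):
    p=px2w(f,uv,150.4-d-46)-[1.6,0,0]
    e=h-p; print(uv,d,'shift tool x,y',e[0].round(1),(-e[1]).round(1))
E
```

```text
hole [559.2 266.3  55. ]
(282.3, 218.2) 35 shift tool x,y -0.7 -3.2
(282.3, 218.2) 37 shift tool x,y -0.0 -3.2
(282.8, 220.2) 35 shift tool x,y 0.5 -3.5
(282.8, 220.2) 37 shift tool x,y 1.2 -3.5
```

Emit:
carry_out:
  commands:
    - [[10,0.4,-3.3,0,0,0,0],[10,0.4,-3.3,4,0,0,0],[10,0.4,-3.3,9,0,0,0],[10,0.4,-3.3,13,0,0,0],[10,0.4,-3.3,17,0,0,0]]

```text
time: 20.12
tool_pos: [561.3, 267.3, 133.8]
tcp_rot: [180.0, 0.0, -1.0]
ft_force: [0.0, -0.2, -1.7]
finger_gap: 18.5
```

```bash
python3 st.py
```

```text
t 20.125 pos [561.3 267.3 133.8] L 357.5 ang 87.5 ft [ 0.  -0.2 -1.7] F from torque [ 0.07 -0.13] pull 0.13 lat(+y) -0.07 ftlat -0.02 [180.   0.  -1.]
```

Emit:
carry_out:
  commands:
    - [[10,0,0.5,5,0,0,0],[10,0,0.5,10,0,0,0],[10,0,0.5,15,0,0,0],[10,0,0.5,20,0,0,0],[10,0,0.5,20,0,0,0]]

```text
time: 20.75
tool_pos: [561.0, 266.7, 113.6]
tcp_rot: [180.0, 0.1, -1.0]
ft_force: [-0.4, -0.3, -0.7]
finger_gap: 18.8
```

```bash
python3 st.py
```

```text
t 20.75 pos [561.  266.7 113.6] L 356.9 ang 87.53 ft [-0.4 -0.3 -0.7] F from torque [ 0.09 -0.07] pull 0.06 lat(+y) -0.09 ftlat 0.37 [ 1.8e+02  1.0e-01 -1.0e+00]
```

Free so far, with the tip about 25 mm into the hole. Down to near the seat, then creep.

Emit:
carry_out:
  commands:
    - [[10,0,0,5,0,0,0],[10,0,0,10,0,0,0],[10,0,0,15,0,0,0],[10,0,0,18.5,0,0,0],[10,0,0,18.5,0,0,0]]

```text
time: 21.38
tool_pos: [561.1, 266.7, 95.3]
tcp_rot: [180.0, 0.0, -1.0]
ft_force: [-0.3, 0.6, -1.0]
finger_gap: 19.1
```

```bash
python3 st.py
```

```text
t 21.375 pos [561.1 266.7  95.3] L 356.9 ang 87.52 ft [-0.3  0.6 -1. ] F from torque [0.12 0.14] pull -0.15 lat(+y) -0.11 ftlat 0.33 [180.   0.  -1.]
```

Emit:
carry_out:
  commands:
    - [[10,0,0,1,0,0,0],[10,0,0,2,0,0,0],[10,0,0,2.5,0,0,0],[10,0,0,2.5,0,0,0]]

```text
time: 21.88
tool_pos: [561.4, 266.8, 93.3]
tcp_rot: [-180.0, 0.0, -1.0]
ft_force: [-0.6, -0.3, -1.6]
finger_gap: 18.4
```

```bash
python3 st.py
```

```text
t 21.875 pos [561.4 266.8  93.3] L 357.1 ang 87.47 ft [-0.6 -0.3 -1.6] F from torque [ 0.09 -0.05] pull 0.04 lat(+y) -0.09 ftlat 0.61 [-180.    0.   -1.]
```

Emit:
carry_out:
  commands:
    - [[10,0,0,1,0,0,0],[10,0,0,2,0,0,0],[10,0,0,2,0,0,0]]

```text
time: 22.25
tool_pos: [561.6, 266.9, 92.8]
tcp_rot: [-180.0, -0.0, -1.0]
ft_force: [-5.4, -2.5, 8.8]
finger_gap: 18.6
```

```bash
python3 st.py
```

```text
t 22.25 pos [561.6 266.9  92.8] L 357.2 ang 87.44 ft [-5.4 -2.5  8.8] F from torque [-4.05 -1.98] pull 2.16 lat(+y) 3.95 ftlat 5.26 [-180.   -0.   -1.]
```

The flange is seated. I'll take off the load, open and withdraw upward.

Emit:
carry_out:
  commands:
    - [[10,0,0,-0.7,0,0,0],[10,0,0,-1.3,0,0,0],[20,0,0,-1.3,0,0,0],[30,0,0,-1.3,0,0,0],[60,0,0,-1.3,0,0,0]]

```text
time: 22.88
tool_pos: [561.5, 266.8, 92.5]
tcp_rot: [-180.0, 0.0, -1.0]
ft_force: [-0.0, -0.4, -0.8]
finger_gap: 46.6
```

Emit:
carry_out:
  commands:
    - [[85,0,0,0,0,0,0],[85,0,0,0,0,0,0],[85,0,0,0,0,0,0],[85,0,0,-20,0,0,0],[85,0,0,-50,0,0,0]]

```text
time: 23.5
tool_pos: [560.9, 266.6, 143.3]
tcp_rot: [180.0, 0.1, -1.0]
ft_force: [0.8, 0.9, -0.3]
finger_gap: 85.1
```

Emit:
carry_out:
  commands:
    - [[85,0,0,-30,0,0,0],[85,0,0,-57,0,0,0],[85,0,0,-57,0,0,0],[85,0,0,-57,0,0,0]]

```text
time: 24.0
tool_pos: [561.3, 266.8, 199.7]
tcp_rot: [-180.0, -0.0, -1.0]
ft_force: [0.2, -1.2, -0.3]
finger_gap: 85.1
```

```bash
python3 - <<'E'
from h import *
s=r.sense();print(s['time'],s['tool_pos'],s['tcp_rot'],s['ft_force'],s['finger_gap'])
snap('wrist','w9');snap('side','s9');snap('top','t9')
# dark handle blob in the wrist view vs w2
K=np.array
for f in('w2','w9'):
    im=cv2.imread(f'pics/{f}.png',0)[100:262,180:390]; 
    n,l,st,c=cv2.connectedComponentsWithStats((im<30).astype(np.uint8)); 
    for i in range(1,n):
        if st[i,4]>150: print(f,st[i],(c[i]+[180,100]).round(1))
# predicted handle outline, upright at the hole, yaw -1
for z in(59,115): print(z,[w2px('w9',[559.3+dx,266.2+dy,z]).round(1).tolist() for dx in(-10,10) for dy in(-10,10)])
E
```

```text
24.0 [561.32586623 266.77718619 199.72404434] [-1.79996027e+02 -1.13023995e-02 -9.62677111e-01] [ 0.21837546 -1.16790806 -0.3052646 ] 85.11955489481132
w2 [ 88  83  31  47 822] [283.2 199. ]
w9 [ 88  85  31  34 641] [283.7 197.1]
59 [[297.6, 208.8], [270.6, 209.2], [297.4, 182.5], [269.9, 182.9]]
115 [[301.1, 236.5], [267.6, 237.0], [301.0, 204.4], [266.7, 204.9]]
```

```bash
python3 - <<'E'
from h import *
for f in('w2','w9'):
    im=cv2.imread(f'pics/{f}.png',0)[100:262,180:390]
    for th in (45,60,75):
        n,l,st,c=cv2.connectedComponentsWithStats((im<th).astype(np.uint8)); i=1+np.argmax([st[k,4] if 240<c[k][0]+180<320 else 0 for k in range(1,n)])
        m=l==i; x0,y0=180,100; b=np.where(m[st[i,1]+st[i,3]-4])[0]; t=np.where(m[st[i,1]+2])[0]
        print(f,th,'x',st[i,0]+x0,st[i,0]+x0+st[i,2],'y',st[i,1]+y0,st[i,1]+y0+st[i,3],'top mid',(t.mean()+x0).round(1),'bottom mid',(b.mean()+x0).round(1))
# bystanders: compare top pictures around dishes, bottle, marker
a,b=cv2.imread('pics/top0.png',0).astype(int),cv2.imread('pics/t9.png',0).astype(int)
for n,(u,v) in dict(dishes=(289,165),bottle=(233,170),marker=(358,167)).items(): print(n,np.abs(a-b)[v-22:v+22,u-24:u+24].mean().round(1))
E
```

```text
w2 45 x 267 300 y 182 233 top mid 283.0 bottom mid 282.0
w2 60 x 266 300 y 182 234 top mid 283.0 bottom mid 282.5
w2 75 x 266 301 y 182 234 top mid 283.5 bottom mid 282.0
w9 45 x 268 299 y 185 234 top mid 283.0 bottom mid 282.5
w9 60 x 268 300 y 184 234 top mid 283.5 bottom mid 283.0
w9 75 x 267 300 y 184 235 top mid 283.0 bottom mid 283.0
dishes 15.5
bottle 32.7
marker 18.4
```

The handle outline matches the upright, seated prediction and the original picture to within about 2 px. Handing in.

```bash
python3 -c "
from h import *
print(r.hand_in())"
```

```text
the job is handed in; nothing more can be done
None
```

The spring is hung on the anchor post and the puller is back upright in the grey stand. I handed the job in at about 24 s of the 72 s allowed; handing in reports no verdict.

**How it went:**
- **Pull:** I put the puller's pin through the eye and stretched the spring to about 43 mm, pulling about 13 N.
- **Post:** I swung the hook until the shank touched the post with about 2 N sideways, then eased back until the pin was slack. The post is about 8 mm towards chassis +y from the mark.
- **Return:** I lifted the pin out, seated the puller in the stand with about 9 N, let go and withdrew.

**Last checks:**
- **Hook:** The picture taken after the pin was out shows the post inside the crook, between shank and leg. The readings while easing back put the stretch near 25 mm. I did not look at the hook again after that.
- **Puller:** After release its outline matches an upright puller in the hole to within about 2 px.
- **Hand:** The gripper is open and about 85 mm above the handle's top, with wrist forces at noise level.
- **Bystanders:** The before/after comparison of the dishes, bottle and marker was inconclusive: the top pictures differ around all three, which I put down to the arm and its shadow. The wrist forces showed no contact on the moves past them.

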